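# Unlock the knife box

## Task

Take the T-handled key out of its stand and push it fully home into the keyhole on top of the knife box, until its collar sits on the top plate, then turn it clockwise (seen from above) until the bolt lets go and the drawer springs open. Let go and leave the key standing in the lock and the drawer open, and do not shift the other things on the bench.

Things in the scene. Friction and masses are not known exactly. Their poses are not given: they have to be found in the camera images.
- key_grip (a point): Centre of the black handle of the loose T-handled key (160 g, 92 mm tall), where it is gripped. The handle is a bar 80 mm long (this frame's x), 14 mm thick (y) and 34 mm high (z). z points up the key, away from its tip. At the start the key stands upright in key_stand, its collar resting on the stand. A half turn about z changes nothing.
- key_collar (a point): Centre of the underside of the key's round collar (32 mm wide, 8 mm thick), 45 mm below key_grip; same axes. A 14 mm stem joins it to the handle. Below it come an 8 mm round shank, 10 mm long, then a flat steel bit 32 mm wide (x), 6 mm thick (y) and 20 mm high: the tip is 30 mm below this point.
- keyhole (a point): Centre of the keyhole, at the upper face of the knife box's top plate; x along the slot, z up. The slot is 36 mm (x) by 10 mm (y) through the 6 mm plate, with a 2 mm chamfer. The key enters straight down, handle along the slot, and is home when its collar lies on the plate (key_collar at this point). Only within about 4 mm of home is its bit clear below the plate and free to turn.
- knife_box: Fixed grey steel case, 200 mm deep (x), 180 mm wide (y), 100 mm high; origin at the centre of its underside, 100 mm below keyhole, same axes. The keyhole is in the middle of its top inside a thin dark frame 76 by 64 mm; the drawer is in its -x side (towards the robot).
- lock (a joint): Angle of the lock's inner barrel that the key turns, rad: 0 locked, with its slot in line with the keyhole, growing clockwise seen from above, to a stop at 1.3. The key has some 0.1 rad of play in it. The bolt lets go at about 0.9. It needs about 0.1 N m and stays where it is left.
- drawer (a joint): Opening of the sprung drawer, m: 0 shut and held by the hidden bolt; when the bolt is withdrawn a spring of about 5 N drives it out of the -x side to its stop at 0.06 within about a second. The drawer has a bar handle that stands 35 mm off its front.
- key_stand: Fixed white plastic block 90 mm (x) by 70 mm (y) by 45 mm high with a slot along x, 38 mm by 12 mm and 36 mm deep, in which the key stands. Origin at the centre of its underside. Stands to the left or the right of the knife box.
- canister: Bystander: closed round metal canister, 94 mm in diameter, 140 mm high, on the other side of the knife box from the key stand. Origin at the centre of its underside.
- bowl: Bystander: steel bowl, 170 mm across, 60 mm high, beyond the knife box. Origin at the centre of its underside.
- bottle: Bystander: pale plastic bottle, 66 mm in diameter, 190 mm high, beyond the knife box. Origin at the centre of its underside.
- scoop: Bystander: small steel ingredient scoop, 180 mm long, 31 mm high, lying beyond the knife box. Origin on the bench where its handle meets its pan.
Not all that is in view belongs to the job. There is more than one size of the part that bears key_grip; the job needs the largest.

How it is judged:
By the outcome, as a careful person would: the job done as asked, in the order asked, and still so for the second after the job is handed in, with the robot touching nothing.
It also fails if it takes over 51 s, if anything falls off the work surface, if the arm or the gripper's body presses on something with over 40 N, if the wrist force passes 120 N, or if a joint passes its speed limit or range.

## Robot

A 6-joint arm with a two-finger parallel gripper is mounted at the origin on the work surface. World frame = base frame: x ahead of the robot, y to its left, z up, the work surface at z = 0. Lengths are in mm, angles in rad, forces in N, time in s.
With the tool pointing down it reaches from about 300 to 825 mm from the base axis. Payload 5.4 kg.
Tool frame: the origin (TCP) lies on the centre line of the jaws, within the pads' length; the fingertips stand 11 mm ahead of it and the grasp point (between the pads) lies 8 mm behind it; z points along the fingers, y is the direction in which the jaws open and shut (so a half turn about z gives the same grasp; the last joint's range is limited). The gripper opens to 92 mm and grips with 3 to 60 N. Pads are 20 mm wide; open, the fingers measure 128 mm over their backs; the gripper's body (75 mm by 189 mm) begins 69 mm behind the grasp point.
Start: joints at [-1.383, 0.158, 1.597, -0, 1.386, -0.21], TCP at [222.725, -530.094, 225.601] pointing down, gripper open.
Joint ranges: [-2.91, 2.91], [-0.94, 2.29], [0.18, 2.7], [-1.29, 4.43], [0.17, 2.64], [-3, 3]. Speed limits (rad/s): [2.57, 2.57, 3.14, 3.14, 3.14, 3.14].

## Interface

Orientations are given as [roll, pitch, yaw] about the fixed x, y, z axes, in that order (R = Rz(yaw) Ry(pitch) Rx(roll)).
In Python, from rig import ctrl gives the robot as it stands.
- The arm moves only by the tool servo_tool, never from a script. Its argument "targets" is one flat list of numbers, 5 for each row, row after row: the finger opening in cm, from 0 to 9.19, then the shift along the tool's x, y, z in cm, then the turn about the tool's z in degrees. A call has 1 to 8 rows; each row is the pose to reach, as a shift and turn from the pose commanded when the call began, along the tool's axes at that moment; what a row does not reach only later rows make up. A row lasts 1/10 s, in which the tool goes at most 50 mm and 8.59 degrees, less where a joint would pass 70% of its speed; a pose out of reach is approached as far as the arm can. A call with a gripper value outside its range is refused whole. The fingers move at their own pace and stop on an object; "grip_force" is the grip in N (left out, the last holds). Time passes only in rows, so rows that repeat a pose let the fingers close. It gives the time, the measured TCP pose, the force and the opening at its end, in the units of the state.
- ctrl.get_state(): the state, without advancing time (a new reading comes with each control period).
- ctrl.capture(name): name is "scene" or "top" or "wrist"; returns a dict with "pixels" (480x640x3 uint8, red, green, blue), "intrinsics" (3x3 intrinsics, pixels), "dist_coeffs" ([k1, k2, p1, p2, k3] as OpenCV has them; the pictures are not rectified), "rvec" (rotation vector, rad) and "tvec" (3), from world to camera coordinates, as OpenCV has them. Camera axes: x right, y down, z forward; pixel columns grow to the right and rows downward; lengths in mm; the calibration is good to about 2 mm. A picture is of the moment at which its call begins. There is no depth.
- ctrl.hand_in(): hands the job in, once; it reports no verdict.
The state is a dict: "t": time; "joint_positions": joint angles; "dq": joint speeds; "effort": joint torques, N m; "tcp_pos": TCP position; "tool_rot": TCP orientation; "force": force on the tool from outside, world axes, zero at the start; "torque": the same for the moment, N m; "gripper_width": finger opening in mm.
Only numpy, scipy, OpenCV 4.12 (cv2) and the standard library are available. Lean on these libraries where they do the work, as an engineer would, in place of code of your own. Each camera call takes 0.05 s, during which the arm holds its last target.

## Working session

There is one attempt and no reset: what is moved stays moved. The work goes in short steps, Python scripts to look and compute and a tool call to move; the robot and the scene stay as the last step left them, time stands still between calls to the robot, and variables do not carry over. Pictures are saved under pics/ and viewed, and the job is handed in when it is done.

Besides the shell and the picture viewer there is one more tool, called after "Call:" by a JSON object that holds its "api" and its "payload". servo_tool: Moves the arm, as the interface text tells. Its arguments: {"type":"object","properties":{"targets":{"type":"array"},"grip_force":{"type":"number"}},"required":["targets"]}

```bash
mkdir -p pics; ls; python3 - <<'E'
from rig import ctrl
import cv2,pickle
s=ctrl.get_state();print(s)
d={}
for n in ["scene","top","wrist"]:
    c=ctrl.capture(n);d[n]=c
    cv2.imwrite(f"pics/{n}0.png",c["pixels"][:,:,::-1])
    print(n,c["intrinsics"],c["dist_coeffs"],c["rvec"],c["tvec"])
pickle.dump(d,open("c0.pkl","wb"))
E
```

```text
pics
{'t': 0.0, 'joint_positions': array([-1.38308501e+00,  1.59060283e-01,  1.59822470e+00,  1.52609393e-06,
        1.38616784e+00, -2.10098719e-01]), 'dq': array([-0.00047719,  0.00017489,  0.00013292,  0.00170662,  0.00073774,
        0.00074707]), 'effort': array([-2.24633422e-04, -3.85564327e+01, -3.22107375e+01,  7.02183880e-02,
        3.79833207e-02, -1.47311771e-04]), 'tcp_pos': array([ 222.62284727, -529.50692937,  224.61635239]), 'tool_rot': array([-3.13977370e+00, -3.89416683e-04,  3.97809397e-01]), 'force': array([-0.98312005, -0.74497859, -0.17331711]), 'torque': array([-0.00668614, -0.04655714,  0.01545146]), 'gripper_width': 91.97557848836324}
scene [[455.56661826   0.         319.740931  ]
 [  0.         455.56661826 233.17844961]
 [  0.           0.           1.        ]] [-0.06688716  0.          0.          0.          0.        ] [ 2.0859754   0.68045218 -0.34031001] [-454.18104743 -155.22976955 1278.60919133]
top [[567.08985054   0.         311.35062974]
 [  0.         567.08985054 230.21831949]
 [  0.           0.           1.        ]] [-0.16885519  0.          0.          0.          0.        ] [ 2.16975878 -2.12383433  0.15717517] [ -57.16157637  596.27743714 1457.71534446]
wrist [[336.06529488   0.         320.71907301]
 [  0.         336.06529488 234.87363218]
 [  0.           0.           1.        ]] [-0.00714801  0.          0.          0.          0.        ] [-2.4407182   1.61808681  0.20198511] [-574.35085678  -28.26706302  389.77263446]
```

View pics/scene0.png

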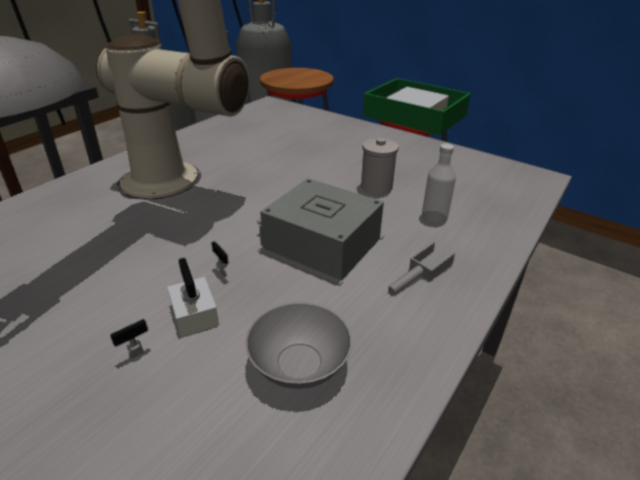

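View pics/top0.png

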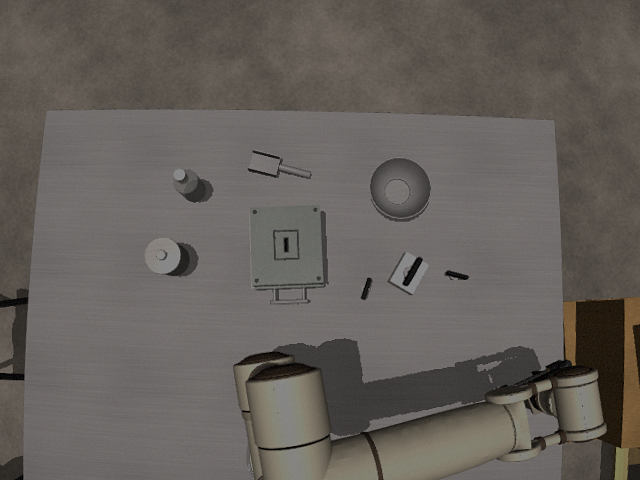

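View pics/wrist0.png

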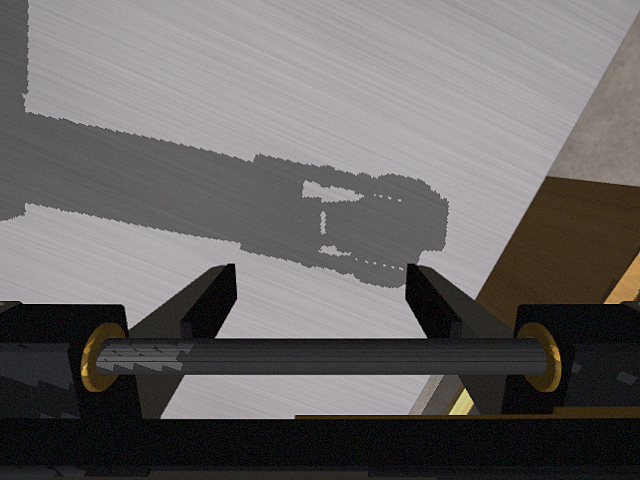

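```bash
cat > h.py <<'E'
import numpy as np,cv2
def ray(c,uv):
    K=np.array(c["intrinsics"]);D=np.array(c["dist_coeffs"])
    p=cv2.undistortPoints(np.array(uv,float).reshape(-1,1,2),K,D).reshape(-1,2)
    R=cv2.Rodrigues(np.array(c["rvec"],float))[0];t=np.array(c["tvec"],float).ravel()
    d=np.c_[p,np.ones(len(p))]@R
    return -R.T@t,d
def plane(c,uv,z):
    o,d=ray(c,uv);s=(z-o[2])/d[:,2];return o+d*s[:,None]
def proj(c,P):
    return cv2.projectPoints(np.array(P,float).reshape(-1,1,3),np.array(c["rvec"],float),np.array(c["tvec"],float),np.array(c["intrinsics"]),np.array(c["dist_coeffs"]))[0].reshape(-1,2)
def inter(c1,u1,c2,u2):
    A=np.zeros((3,3));b=np.zeros(3)
    for c,u in((c1,u1),(c2,u2)):
        o,d=ray(c,[u]);d=d[0]/np.linalg.norm(d[0]);M=np.eye(3)-np.outer(d,d);A+=M;b+=M@o
    return np.linalg.solve(A,b)
def blobs(c,box,thr=40,amin=15):
    x0,y0,x1,y1=box
    g=c["pixels"].max(axis=2)[y0:y1,x0:x1]
    m=(g<thr).astype(np.uint8)
    cs,_=cv2.findContours(m,cv2.RETR_EXTERNAL,cv2.CHAIN_APPROX_NONE)
    out=[]
    for k in cs:
        if cv2.contourArea(k)<amin: continue
        r=cv2.minAreaRect(k);b=cv2.boxPoints(r)+[x0,y0]
        mm=cv2.drawContours(np.zeros_like(m),[k],-1,1,-1);M=cv2.moments(mm,True)
        out.append((np.array([M['m10']/M['m00']+x0,M['m01']/M['m00']+y0]),r[1],b))
    return out
E
python3 - <<'E'
from h import *;import pickle
d=pickle.load(open("c0.pkl","rb"))
t=d["top"];s=d["scene"]
a=cv2.resize(t["pixels"][195:315,230:480,::-1],None,fx=3.2,fy=3.2,interpolation=cv2.INTER_CUBIC)
b=cv2.resize(s["pixels"][220:370,90:250,::-1],None,fx=3.5,fy=3.5,interpolation=cv2.INTER_CUBIC)
cv2.imwrite("pics/a.png",a);cv2.imwrite("pics/b.png",b)
for n,c,box in(("top",t,(350,240,480,310)),("scene",s,(90,230,250,370)),("topbox",t,(265,220,310,270))):
    for q in blobs(c,box): print(n,q[0].round(1),np.round(q[1],1),q[2].round(1).tolist())
E
```

```text
top [365.9 288.3] [ 4.1 21.2] [[360.8, 297.6], [367.5, 277.5], [371.4, 278.8], [364.7, 298.9]]
top [456.5 274.8] [21.8  4.6] [[445.4, 274.6], [446.5, 270.1], [467.6, 275.4], [466.5, 279.9]]
top [412.  271.5] [ 6.3 31.6] [[401.4, 283.0], [417.6, 256.0], [423.1, 259.2], [406.8, 286.3]]
scene [128.7 332.6] [12.7 37. ] [[109.7, 334.9], [143.3, 319.3], [148.6, 330.8], [115.1, 346.4]]
scene [187.4 278.6] [39.8  8.3] [[178.3, 259.7], [186.3, 257.6], [196.4, 296.1], [188.4, 298.2]]
scene [219.6 253.1] [24.3  7.8] [[208.2, 246.2], [214.1, 241.2], [230.0, 259.6], [224.0, 264.7]]
topbox [285.7 244.4] [13.  3.] [[284.0, 238.0], [287.0, 238.0], [287.0, 251.0], [284.0, 251.0]]
```

View pics/a.png

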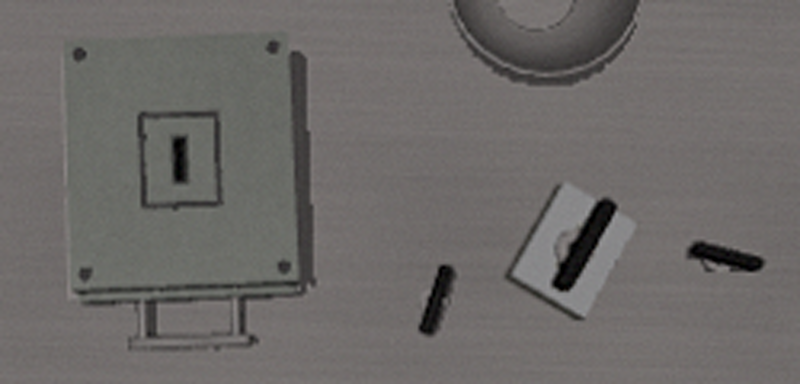

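View pics/b.png

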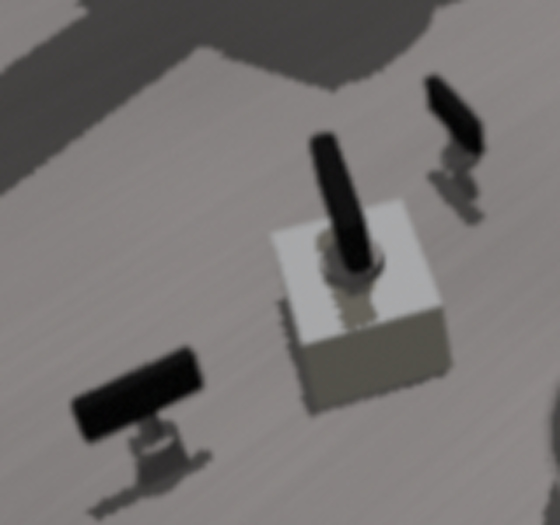

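Three T-handled keys are in view, at top pixels (366,288), (412,271) and (457,275). The first and last are about 21 px long. The middle one stands in the white block and is about 32 px long, roughly 80 mm, so it is the largest and fits the description. The keyhole is at top pixel (286,244).

```bash
python3 - <<'E'
from h import *;import pickle
d=pickle.load(open("c0.pkl","rb"))
t=d["top"];s=d["scene"]
print("key two view",inter(t,[412,271.5],s,[187.4,278.6]))
print("top z=105",plane(t,[[412,271.5],[409.5,257.6+27],[404.1,284.6],[420.3,257.6]],105))
for z in(90,107): 
  e=plane(t,[[404.1,284.6],[420.3,257.6]],z)[:,:2];print(np.linalg.norm(e[1]-e[0]),np.degrees(np.arctan2(*(e[1]-e[0])[::-1])))
print("hole",plane(t,[[286,244.9],[285.9,238],[285.9,251.5]],100))
# box corners/frame
f=plane(t,[[273.7,230.3],[298.7,230.3],[275.3,259.4],[298.7,258.8]],100);print(f,f.mean(0))
# screws
f=plane(t,[[230+79/3.2,195+54/3.2],[230+272/3.2,195+47/3.2],[230+85/3.2,195+274/3.2],[230+284/3.2,195+267/3.2]],100);print(f,f.mean(0))
v=f[0]-f[2];w=f[1]-f[3];print(np.degrees(np.arctan2(v[1],v[0])),np.degrees(np.arctan2(w[1],w[0])))
v=f[0]-f[1];w=f[2]-f[3];print(np.degrees(np.arctan2(v[1],v[0]))-90,np.degrees(np.arctan2(w[1],w[0]))-90)
E
```

```text
key two view [ 490.4295523  -303.97562531   84.90805328]
top z=105 [[ 488.45267371 -300.95768496  105.        ]
 [ 455.25925257 -294.60826369  105.        ]
 [ 455.04256775 -280.86668583  105.        ]
 [ 524.14133393 -322.29666416  105.        ]]
81.41614305587011 -30.945900451157204
80.45407002190538 -30.945900451157158
hole [[550.07550691  19.10275479 100.        ]
 [567.72099615  19.83950099 100.        ]
 [533.23932658  18.89906135 100.        ]]
[[586.81703163  51.47527056 100.        ]
 [588.19333452 -12.20767822 100.        ]
 [512.55713358  45.17940542 100.        ]
 [515.39413142 -13.97027935 100.        ]] [550.74040779  17.6191796  100.        ]
[[633.44406553 101.73977569 100.        ]
 [642.40384674 -52.6182024  100.        ]
 [457.78424643  90.9070344  100.        ]
 [466.83429294 -65.6276868  100.        ]] [550.11661291  18.60023022 100.        ]
3.528896574873293 4.237800883910583
3.3220327811073815 3.308868992171284
```

```bash
cat >> h.py <<'E'
def delta(s,P,yaw):
    from scipy.spatial.transform import Rotation as Ro
    R=Ro.from_euler('xyz',s["tool_rot"]).as_matrix()
    d=R.T@(np.array(P)-s["tcp_pos"])/10
    y0=s["tool_rot"][2]; t=-np.degrees((yaw-y0+np.pi/2)%np.pi-np.pi/2)
    return "shift cm",d.round(2),"turn deg",round(t,2)
E
python3 - <<'E'
from h import *;from rig import ctrl
print(delta(ctrl.get_state(),[488.5,-301.5,200],np.radians(-31)))
E
```

```text
('shift cm', array([ 33.35, -10.73,   2.51]), 'turn deg', np.float64(53.79))
```

Call:
{"api": "servo_tool", "payload": {"targets": [6,4.7,-1.5,0.3,7.7,6,9.4,-3,0.6,15.4,6,14.1,-4.5,0.9,23.1,6,18.8,-6,1.2,30.8,6,23.5,-7.5,1.6,38.5,6,28.2,-9,2,46.2,6,32,-10.3,2.3,53.8,6,33.35,-10.73,2.51,53.8]}}

```text
t: 0.95
tcp_pos: [490.7, -298.8, 199.8]
tool_rot: [-3.14, 0.001, -0.539]
force: [-0.3, -0.1, -0.3]
gripper_width: 60.3
```

Call:
{"api": "servo_tool", "payload": {"targets": [6,0,0,0,0,6,0,0,0,0,6,0,0,0,0]}}

```text
t: 1.25
tcp_pos: [487.6, -303.4, 200.6]
tool_rot: [3.141, -0.0, -0.542]
force: [-0.3, 0.1, -0.1]
gripper_width: 60.1
```

```bash
cat > cap.py <<'E'
import sys,pickle,cv2
from rig import ctrl
i=sys.argv[1];d={}
for n in sys.argv[2:]:
    d[n]=ctrl.capture(n);cv2.imwrite(f"pics/{n}{i}.png",d[n]["pixels"][:,:,::-1])
d["s"]=ctrl.get_state();pickle.dump(d,open(f"c{i}.pkl","wb"))
s=d["s"];print(s["t"],s["tcp_pos"].round(1),s["tool_rot"].round(3),s["joint_positions"].round(2),s["force"].round(1),s["torque"].round(2),s["gripper_width"])
E
python3 cap.py 1 wrist top
```

```text
1.35 [ 487.7 -303.3  200.7] [ 3.141 -0.    -0.543] [-0.77  0.18  1.63 -0.    1.34  1.35] [ 0.4 -0.   0.2] [0.08 0.   0.02] 59.75495623990114
```

View pics/wrist1.png

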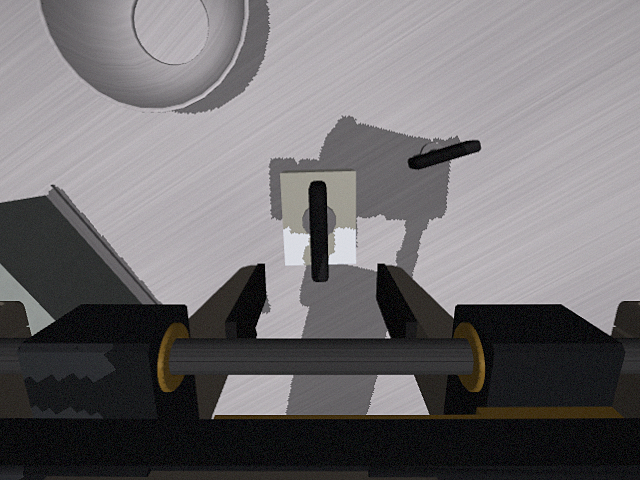

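The wrist view shows the black key handle from (318,181) to (319,282), nearly centred between the fingers. The stand is around (320,218).

```bash
python3 - <<'E'
from h import *;import pickle
d=pickle.load(open("c1.pkl","rb"));w=d["wrist"];s=d["s"]
for q in blobs(w,(290,170,350,300)):
    print(q[0],q[1],q[2].round(1).tolist())
g=w["pixels"].max(axis=2)
for v in(185,195,215,235,255,270,278):
    u=np.where(g[v,300:340]<40)[0]+300;print(v,u.min(),u.max())
    
c=np.array(w["rvec"]);print("cam",ray(w,[[320,240]])[0])
for z in(107,):
  print(plane(w,[[317.5,181],[319.5,282],[318.5,231]],z))
st=plane(w,[[280,172],[356,170],[357,265],[285,265]],45);print(st,st.mean(0))
E
```

```text
[318.48079232 230.64705882] (100.14093017578125, 17.360689163208008) [[308.3, 181.2], [325.7, 180.8], [328.1, 280.9], [310.8, 281.3]]
185 311 325
195 309 326
215 310 326
235 311 327
255 311 327
270 312 327
278 313 327
cam [ 546.95875858 -338.08196195  360.48021242]
[[ 528.79307717 -324.9003406   107.        ]
 [ 458.81571432 -284.59631945  107.        ]
 [ 495.46746099 -305.71535716  107.        ]]
[[ 549.25855288 -296.20545593   45.        ]
 [ 514.68846307 -357.37396362   45.        ]
 [ 433.55990542 -312.64157138   45.        ]
 [ 470.28082077 -251.49320642   45.        ]] [ 491.94693554 -304.42854934   45.        ]
```

```bash
python3 - <<'E'
from h import *;from rig import ctrl
print(delta(ctrl.get_state(),[492,-304,82],np.radians(-30)))
E
```

```text
('shift cm', array([ 0.4 , -0.16, 11.87]), 'turn deg', np.float64(-1.1))
```

Call:
{"api": "servo_tool", "payload": {"targets": [6,0.4,-0.16,3,-1.1,6,0.4,-0.16,6,-1.1,6,0.4,-0.16,9,-1.1,6,0.4,-0.16,11,-1.1,6,0.4,-0.16,11.87,-1.1,6,0.4,-0.16,11.87,-1.1,6,0.4,-0.16,11.87,-1.1]}}

```text
t: 2.05
tcp_pos: [493.3, -303.6, 83.0]
tool_rot: [3.141, -0.002, -0.522]
force: [0.2, -0.2, -0.5]
gripper_width: 60.3
```

```bash
python3 cap.py 2 wrist
```

```text
2.1 [ 493.6 -303.7   83.5] [ 3.141e+00 -3.000e-03 -5.220e-01] [-0.76  0.32  1.71  0.    1.12  1.33] [1.  0.5 0.9] [0.08 0.06 0.04] 59.81917004528605
```

View pics/wrist2.png

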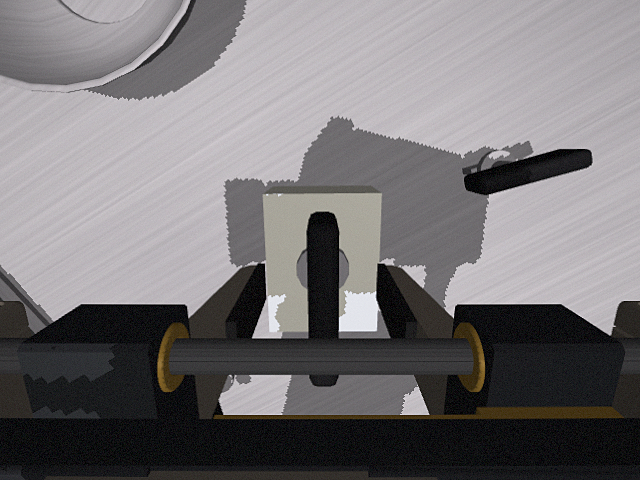

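The handle now lies centred between the pads, spanning rows 212–386 at column 323. I'm closing the gripper.

Call:
{"api": "servo_tool", "payload": {"targets": [1.6,0,0,0,0,0.8,0,0,0,0,0.8,0,0,0,0,0.8,0,0,0,0,0.8,0,0,0,0,0.8,0,0,0,0,0.8,0,0,0,0,0.8,0,0,0,0], "grip_force": 45}}

```text
t: 2.9
tcp_pos: [492.8, -302.6, 81.6]
tool_rot: [-3.142, 0.0, -0.522]
force: [-0.9, -0.6, -0.7]
gripper_width: 13.7
```

```bash
python3 cap.py 3 wrist; python3 - <<'E'
from h import *;import pickle
w=pickle.load(open("c3.pkl","rb"))["wrist"]
g=w["pixels"].max(axis=2);u=np.where(g[150:300,323]<40)[0]+150;print(u.min())
print(plane(pickle.load(open("c2.pkl","rb"))["wrist"],[[323,212],[323,386],[306,270],[340,270]],107))
E
```

```text
2.95 [ 492.8 -302.6   81.6] [-3.142  0.    -0.522] [-0.76  0.32  1.71 -0.    1.11  1.33] [-0.5 -0.6 -0.2] [ 0.04 -0.02 -0.01] 13.66228357817213
211
[[ 531.39473533 -325.91455521  107.        ]
 [ 459.27870162 -284.74661389  107.        ]
 [ 513.14324916 -307.10719671  107.        ]
 [ 505.89067915 -319.7444485   107.        ]]
```

Call:
{"api": "servo_tool", "payload": {"targets": [0.8,0,0,-1,0,0.8,0,0,-3,0,0.8,0,0,-6,0,0.8,0,0,-9,0,0.8,0,0,-11.5,0,0.8,0,0,-12,0,0.8,0,0,-12,0]}}

```text
t: 3.65
tcp_pos: [493.2, -302.9, 202.7]
tool_rot: [3.141, -0.002, -0.522]
force: [-0.7, 0.3, -2.3]
gripper_width: 13.8
```

```bash
python3 cap.py 4 wrist scene; python3 - <<'E'
from h import *;from rig import ctrl
print(delta(ctrl.get_state(),[550,19,200],np.radians(3.5)))
E
```

```text
3.75 [ 492.2 -302.   200.1] [-3.141e+00  3.000e-03 -5.220e-01] [-0.76  0.19  1.62  0.    1.34  1.33] [ 0.2 -0.4 -2.6] [ 0.1   0.04 -0.02] 13.336088639060836
('shift cm', array([-10.99, -30.71,   0.06]), 'turn deg', np.float64(-33.41))
```

View pics/wrist4.png

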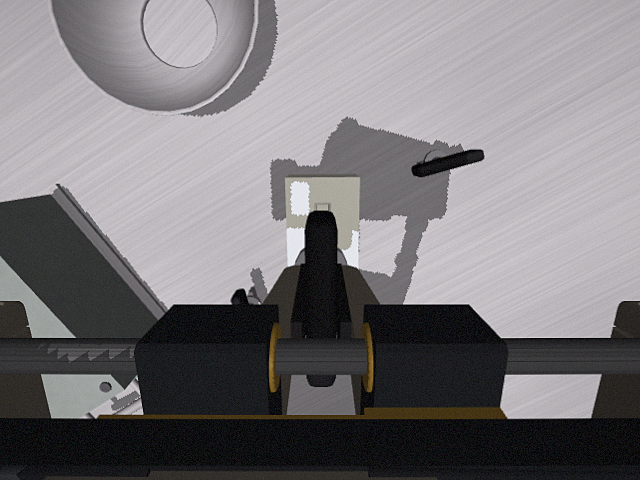

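View pics/scene4.png

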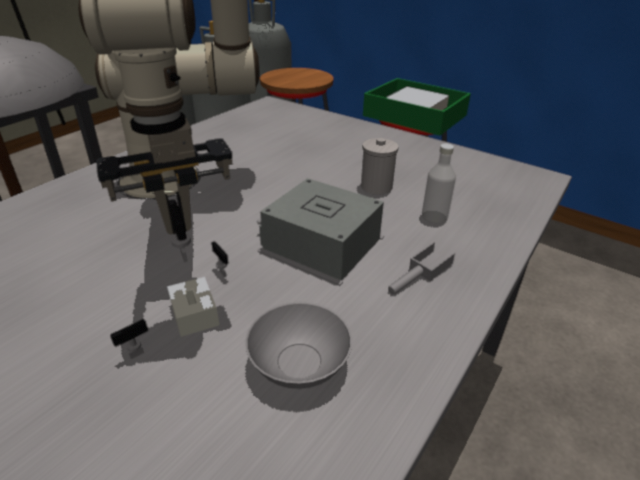

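The wrist view shows the key held, its handle end at (321,211), with the empty stand slot at (322,208). The scene view shows the other items unmoved. Next I'm moving to a viewpoint 60 mm short of the keyhole.

```bash
python3 - <<'E'
from h import *;from rig import ctrl
print(delta(ctrl.get_state(),[490,15.4,205],np.radians(3.5)))
E
```

```text
('shift cm', array([-16.02, -27.41,  -0.42]), 'turn deg', np.float64(-33.41))
```

Call:
{"api": "servo_tool", "payload": {"targets": [0.8,-2.3,-3.9,-0.4,-4.8,0.8,-4.6,-7.8,-0.4,-9.6,0.8,-6.9,-11.7,-0.4,-14.4,0.8,-9.2,-15.6,-0.4,-19.2,0.8,-11.5,-19.6,-0.4,-24,0.8,-13.8,-23.5,-0.4,-28.8,0.8,-15.4,-26.3,-0.4,-32,0.8,-16.02,-27.41,-0.42,-33.4]}}

```text
t: 4.55
tcp_pos: [489.2, 17.7, 204.1]
tool_rot: [-3.14, 0.003, 0.066]
force: [0.1, -1.8, -2.3]
gripper_width: 14.0
```

Call:
{"api": "servo_tool", "payload": {"targets": [0.8,0,0,0,0,0.8,0,0,0,0,0.8,0,0,0,0,0.8,0,0,0,0]}}

```text
t: 4.95
tcp_pos: [490.7, 13.6, 205.8]
tool_rot: [3.141, 0.0, 0.059]
force: [0.1, 0.0, -0.8]
gripper_width: 13.7
```

```bash
python3 cap.py 5 wrist scene top
```

```text
5.1 [490.8  14.1 206. ] [ 3.142 -0.     0.06 ] [-0.22 -0.05  1.85 -0.    1.34  1.29] [ 0.   0.2 -1.4] [ 0.02  0.   -0.04] 13.819625500412407
```

View pics/wrist5.png

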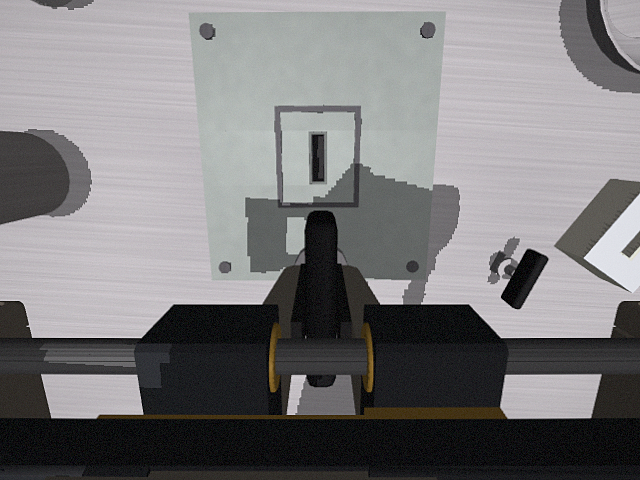

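View pics/scene5.png

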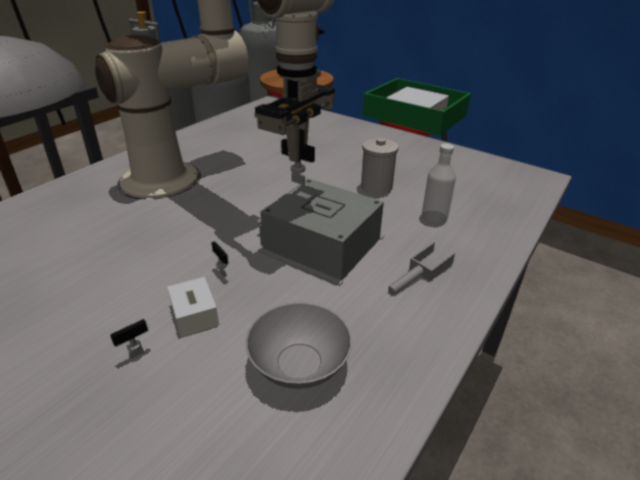

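```bash
python3 - <<'E'
from h import *;import pickle
d=pickle.load(open("c5.pkl","rb"));w=d["wrist"];s=d["s"];t=d["top"]
q=sorted(blobs(w,(300,125,340,190),60),key=lambda q:-q[1][0]*q[1][1])[0];print(q[0],q[1],q[2].round(1).tolist())
h=plane(w,[[318.3,132],[317.5,183],q[0]],100);print("slot",h)
f=plane(w,[[276.5,108],[360,108],[279,205],[356.5,206]],100);print("frame",f,f.mean(0))
sc=plane(w,[[207.5,31],[428,30],[224.5,267],[412.5,267]],100);print("screws",sc.mean(0),sc)
for a,b in((f[0],f[2]),(f[1],f[3]),(sc[0],sc[2]),(sc[1],sc[3])):
    print(np.degrees(np.arctan2((a-b)[1],(a-b)[0])))
print("handle far end z231",plane(w,[[321,211],[306,270],[337,270],[321,386]],231.4))
cv2.imwrite("pics/w5c.png",cv2.resize(w["pixels"][90:290,240:400,::-1],None,fx=3,fy=3,interpolation=cv2.INTER_CUBIC))
sce=d["scene"];cv2.imwrite("pics/s5c.png",cv2.resize(sce["pixels"][100:280,220:400,::-1],None,fx=3.3,fy=3.3,interpolation=cv2.INTER_CUBIC))
E
```

```text
[317.59116022 157.33517495] (45.0, 11.0) [[312.0, 135.0], [323.0, 135.0], [323.0, 180.0], [312.0, 180.0]]
slot [[572.84649022  20.45885764 100.        ]
 [534.51061216  18.82241424 100.        ]
 [554.12903912  19.89996306 100.        ]]
frame [[588.07479372  52.55522428 100.        ]
 [591.8626888   -9.54926504 100.        ]
 [515.26025042  48.4552541  100.        ]
 [518.195536   -13.32371603 100.        ]] [553.34831723  19.53437433 100.        ]
screws [553.36472912  19.39956396 100.        ] [[636.67292975 102.89828345 100.        ]
 [646.86746744 -53.06573468 100.        ]
 [460.22894376  92.35432078 100.        ]
 [469.68957554 -64.58861371 100.        ]]
3.222751770437624
2.9330734334866517
3.4198217486902815
3.7210278585414915
handle far end z231 [[535.89867626  16.47240577 231.4       ]
 [510.24605912  21.26970418 231.4       ]
 [511.03559649   8.16565516 231.4       ]
 [453.43610606  11.43765464 231.4       ]]
```

View pics/w5c.png

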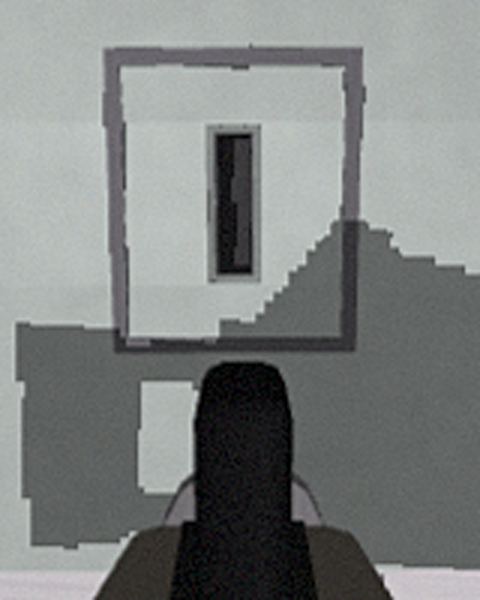

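View pics/s5c.png

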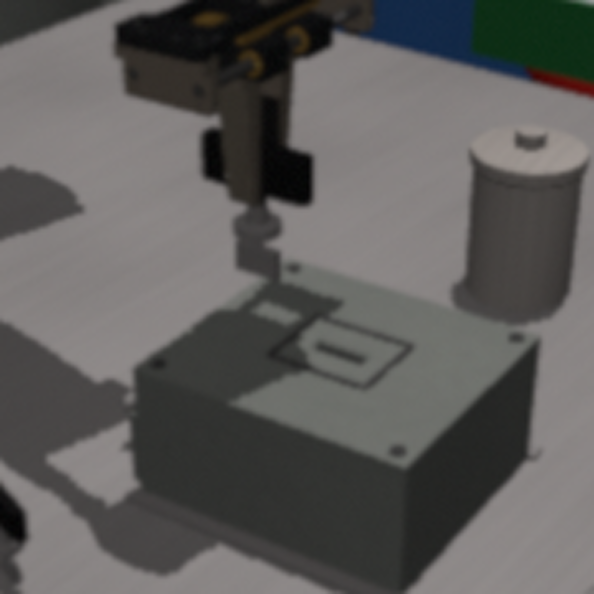

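```bash
python3 - <<'E'
from h import *;from rig import ctrl
print(delta(ctrl.get_state(),[549.5,19.6,176],np.radians(3.4)))
E
```

```text
('shift cm', array([ 5.9, -0.2,  3. ]), 'turn deg', np.float64(0.02))
```

Call:
{"api": "servo_tool", "payload": {"targets": [0.8,2,-0.1,0,0,0.8,4,-0.2,0,0,0.8,5.9,-0.2,0,0,0.8,5.9,-0.2,1,0,0.8,5.9,-0.2,2,0,0.8,5.9,-0.2,3,0,0.8,5.9,-0.2,3,0,0.8,5.9,-0.2,3,0]}}

```text
t: 5.9
tcp_pos: [548.7, 20.4, 175.5]
tool_rot: [-3.141, 0.001, 0.061]
force: [0.5, 0.2, -1.7]
gripper_width: 13.4
```

```bash
python3 cap.py 6 wrist scene top; python3 - <<'E'
from h import *;import pickle
d=pickle.load(open("c6.pkl","rb"))
a=cv2.resize(d["wrist"]["pixels"][80:300,220:420,::-1],None,fx=2.7,fy=2.7,interpolation=cv2.INTER_CUBIC)
b=cv2.resize(d["scene"]["pixels"][140:240,270:390,::-1],None,fx=6,fy=6,interpolation=cv2.INTER_CUBIC)
cv2.imwrite("pics/w6c.png",a);cv2.imwrite("pics/s6c.png",b)
E
```

```text
6.05 [549.7  20.3 176.7] [ 3.141e+00 -1.000e-03  6.100e-02] [-0.18  0.14  1.72 -0.    1.28  1.33] [-0.2 -0.8 -1.3] [-0.02 -0.   -0.  ] 13.85842486892664
```

View pics/w6c.png

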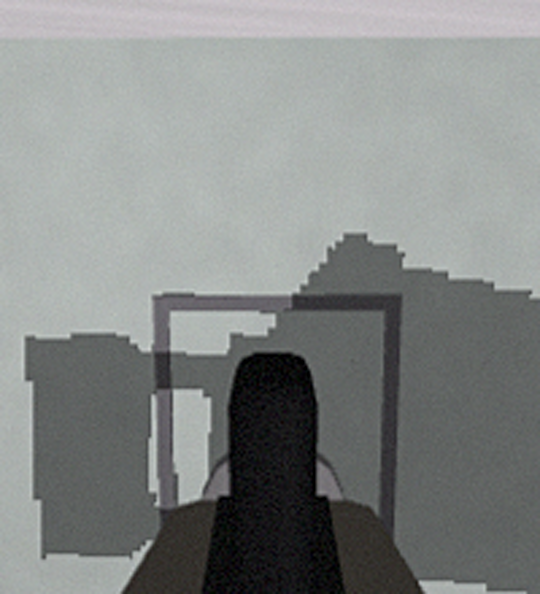

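View pics/s6c.png

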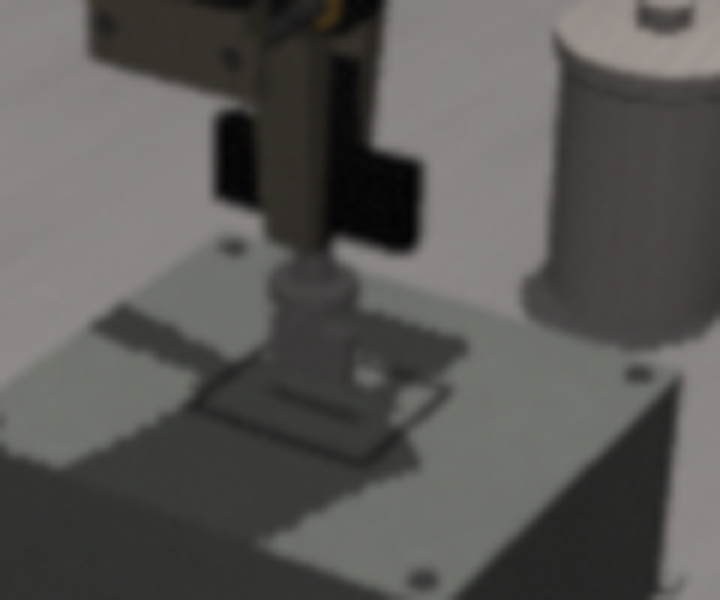

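View pics/top6.png

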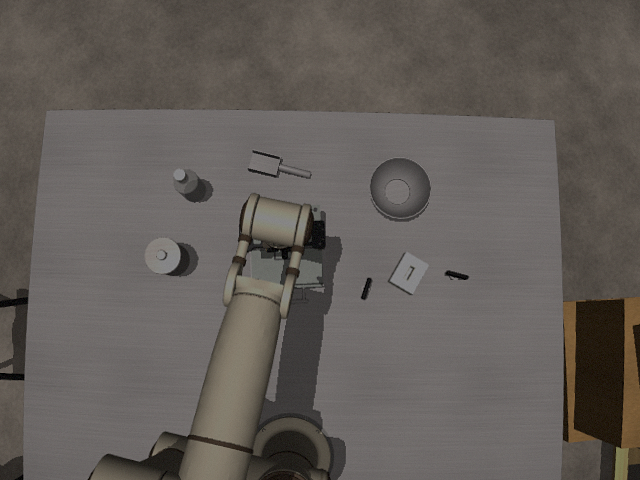

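```bash
python3 - <<'E'
from h import *;import pickle
d=pickle.load(open("c6.pkl","rb"));s=d["scene"]
b=cv2.resize(s["pixels"][170:220,300:350,::-1],None,fx=12,fy=12,interpolation=cv2.INTER_CUBIC)
b=cv2.convertScaleAbs(b,alpha=2.0);cv2.imwrite("pics/s6d.png",b)
P=lambda x,y:[270+x/6,140+y/6]
print("slot",plane(s,[P(272,388),P(367,418),P(320,403)],100))
for z in(108,110,112):print("tip",z,plane(s,[P(272,362),P(350,390)],z).mean(0))
b5=pickle.load(open("c5.pkl","rb"))["scene"]
q=[x for x in blobs(b5,(305,195,340,215),62,5)];print([(x[0],x[1],plane(b5,[x[0]],100)) for x in q])
w=d["wrist"];W=lambda x,y:[220+x/2.7,80+y/2.7]
print("collar y", plane(w,[W(203,490),W(343,490)],172), "handle end",plane(w,[W(273,352)],202))
print("frame far corners",plane(w,[W(160,303),W(394,303)],100))
E
```

```text
slot [[536.84017008  13.27436454 100.        ]
 [575.56464355  16.85521013 100.        ]
 [556.50559159  15.18413159 100.        ]]
tip 108 [550.69187898  17.43975795 108.        ]
tip 110 [552.62303355  14.68214809 110.        ]
tip 112 [554.55418813  11.92453823 112.        ]
[(array([308.83673469, 203.86734694]), (17.0, 13.0), array([[523.7230637 ,   7.57087527, 100.        ]]))]
collar y [[561.68350428  34.58128141 172.        ]
 [563.3413043    8.09966705 172.        ]] handle end [[594.276543    23.42123423 202.        ]]
frame far corners [[587.18763345  52.08862312 100.        ]
 [590.9942318   -8.46056532 100.        ]]
```

View pics/s6d.png

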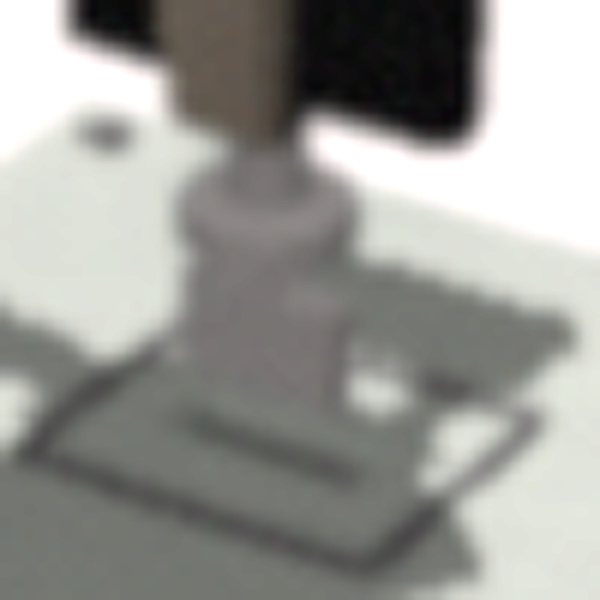

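The scene crop shows the bit's tip at about (322,202.7) over the slot at (323,207). The tip is about 3 mm short along x and about 1 mm to +y, so I'll correct that and lower it gently.

Call:
{"api": "servo_tool", "payload": {"targets": [0.8,0.25,0.08,0,0,0.8,0.25,0.08,0.2,0,0.8,0.25,0.08,0.5,0,0.8,0.25,0.08,0.8,0,0.8,0.25,0.08,1.1,0,0.8,0.25,0.08,1.4,0,0.8,0.25,0.08,1.4,0]}}

```text
t: 6.75
tcp_pos: [551.5, 19.8, 161.3]
tool_rot: [-3.141, 0.001, 0.061]
force: [-0.2, 0.2, -1.1]
gripper_width: 13.9
```

```bash
python3 cap.py 7 wrist scene; python3 - <<'E'
from h import *;import pickle
d=pickle.load(open("c7.pkl","rb"))
b=cv2.resize(d["scene"]["pixels"][160:230,290:360,::-1],None,fx=8,fy=8,interpolation=cv2.INTER_CUBIC)
cv2.imwrite("pics/s7c.png",cv2.convertScaleAbs(b,alpha=2))
E
```

```text
6.85 [551.9  19.8 161.9] [-3.142  0.     0.061] [-0.18  0.16  1.73  0.    1.26  1.33] [-0.1  0.  -2.2] [0.01 0.04 0.02] 14.3006584857108
```

View pics/s7c.png

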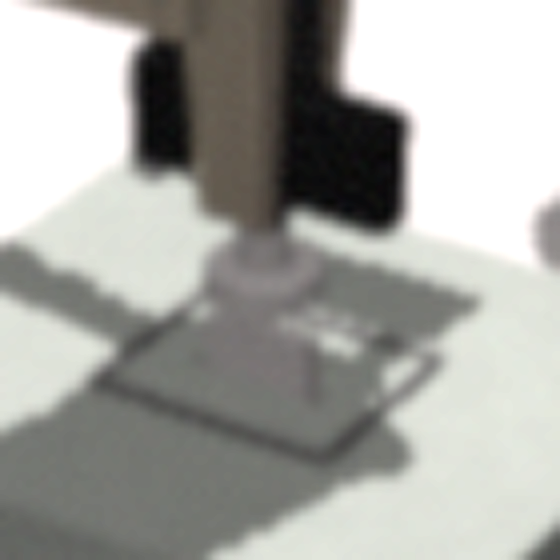

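The bit has passed the plate surface with no contact force, so it is in the slot. I'm continuing down.

Call:
{"api": "servo_tool", "payload": {"targets": [0.8,0,0,0.4,0,0.8,0,0,0.8,0,0.8,0,0,1.2,0,0.8,0,0,1.6,0,0.8,0,0,2,0,0.8,0,0,2.2,0,0.8,0,0,2.2,0]}}

```text
t: 7.55
tcp_pos: [551.7, 19.8, 139.6]
tool_rot: [-3.141, 0.001, 0.061]
force: [-0.4, -0.5, -1.4]
gripper_width: 13.6
```

```bash
python3 cap.py 8 scene
```

```text
7.6 [551.9  19.8 139.9] [-3.142  0.     0.061] [-0.18  0.18  1.75  0.    1.21  1.33] [ 0.1 -0.2 -1.3] [ 0.06 -0.   -0.01] 13.595572792774874
```

Call:
{"api": "servo_tool", "payload": {"targets": [0.8,0,0,0.1,0,0.8,0,0,0.2,0,0.8,0,0,0.3,0,0.8,0,0,0.4,0,0.8,0,0,0.4,0]}}

```text
t: 8.1
tcp_pos: [552.1, 19.7, 136.6]
tool_rot: [3.141, -0.0, 0.061]
force: [-1.6, 0.3, 3.7]
gripper_width: 13.8
```

```bash
python3 cap.py 9 scene;python3 - <<'E'
from h import *;import pickle
d=pickle.load(open("c9.pkl","rb"))
b=cv2.resize(d["scene"]["pixels"][160:230,290:360,::-1],None,fx=8,fy=8,interpolation=cv2.INTER_CUBIC)
cv2.imwrite("pics/s9c.png",cv2.convertScaleAbs(b,alpha=2))
E
```

```text
8.15 [552.1  19.7 136.6] [ 3.141 -0.     0.061] [-0.18  0.19  1.75 -0.    1.21  1.33] [-2.   0.3  3.4] [ 0.04  0.44 -0.01] 13.632236485086413
```

View pics/s9c.png

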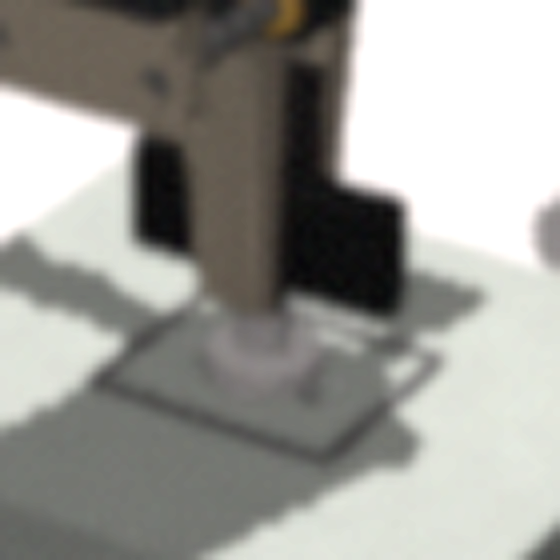

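The collar is on the plate: TCP z is 136.6 as predicted, with a contact force of about 4 N. Now I'm turning clockwise.

Call:
{"api": "servo_tool", "payload": {"targets": [0.8,0,0,0,4,0.8,0,0,0,8,0.8,0,0,0,12,0.8,0,0,0,16,0.8,0,0,0,20,0.8,0,0,0,25,0.8,0,0,0,30,0.8,0,0,0,30]}}

```text
t: 8.95
tcp_pos: [552.4, 19.8, 136.6]
tool_rot: [-3.141, -0.001, -0.463]
force: [-1.4, 0.5, 3.5]
gripper_width: 13.7
```

```bash
python3 cap.py 10 scene
```

```text
9.0 [552.4  19.8 136.6] [-3.141e+00 -1.000e-03 -4.610e-01] [-0.18  0.19  1.75  0.    1.21  1.85] [-1.1 -0.1  4. ] [ 0.13  0.21 -0.05] 13.722718721323023
```

Turning smoothly with low forces.

Call:
{"api": "servo_tool", "payload": {"targets": [0.8,0,0,0,5,0.8,0,0,0,10,0.8,0,0,0,15,0.8,0,0,0,20,0.8,0,0,0,25,0.8,0,0,0,30,0.8,0,0,0,35,0.8,0,0,0,35]}}

```text
t: 9.8
tcp_pos: [552.6, 20.0, 136.6]
tool_rot: [-3.14, -0.0, -1.072]
force: [0.8, 2.4, 2.6]
gripper_width: 13.6
```

Call:
{"api": "servo_tool", "payload": {"targets": [0.8,0,0,0,0,0.8,0,0,0,0,0.8,0,0,0,0,0.8,0,0,0,0,0.8,0,0,0,0]}}

```text
t: 10.3
tcp_pos: [552.6, 20.0, 136.6]
tool_rot: [-3.14, -0.0, -1.072]
force: [-0.2, 3.2, 5.2]
gripper_width: 13.3
```

```bash
python3 cap.py 11 top scene wrist;python3 - <<'E'
from h import *;import pickle
d=pickle.load(open("c11.pkl","rb"))
b=cv2.resize(d["scene"]["pixels"][130:290,200:400,::-1],None,fx=3,fy=3,interpolation=cv2.INTER_CUBIC)
a=cv2.resize(d["top"]["pixels"][190:330,220:340,::-1],None,fx=3.4,fy=3.4,interpolation=cv2.INTER_CUBIC)
b=cv2.resize(b,(400,480));a=cv2.resize(a,(400,480))
cv2.imwrite("pics/11c.png",cv2.convertScaleAbs(np.hstack([b,a]),alpha=1.5))
E
```

```text
10.45 [552.6  19.9 136.6] [-3.14  -0.    -1.072] [-0.18  0.19  1.75  0.    1.21  2.46] [-0.1  3.   5.7] [ 0.57 -0.07  0.02] 13.70864529478941
```

View pics/11c.png

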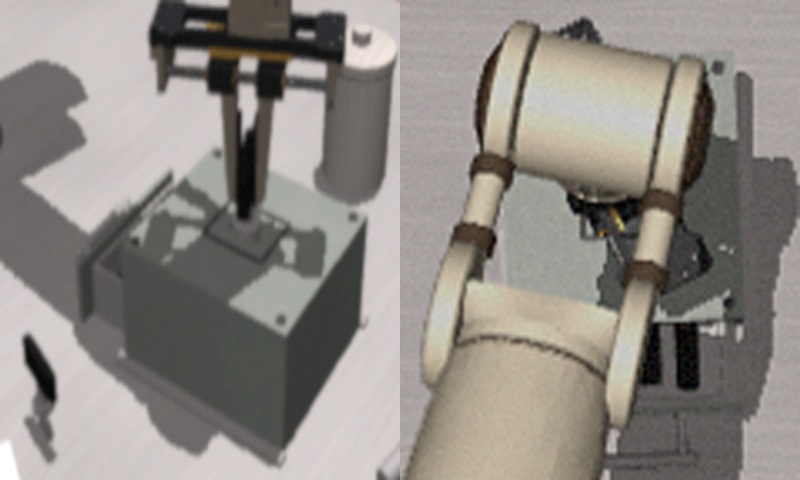

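The left (scene) crop shows the drawer standing out of the box, and the top crop shows its handle well clear of the box. The lock has released, so I'm letting go.

Call:
{"api": "servo_tool", "payload": {"targets": [2.5,0,0,0,0,4,0,0,0,0,5,0,0,0,0,5,0,0,0,0,5,0,0,0,0,5,0,0,0,0]}}

```text
t: 11.05
tcp_pos: [551.9, 19.7, 135.9]
tool_rot: [3.141, 0.0, -1.073]
force: [0.3, -0.7, -0.2]
gripper_width: 49.9
```

Call:
{"api": "servo_tool", "payload": {"targets": [5,0,0,-1,0,5,0,0,-2.5,0,5,0,0,-4.5,0,5,0,0,-7,0,5,0,0,-10,0,5,0,0,-12,0,5,0,0,-12,0,5,0,0,-12,0]}}

```text
t: 11.85
tcp_pos: [552.2, 19.7, 256.6]
tool_rot: [-3.141, -0.001, -1.073]
force: [-0.5, 0.4, -0.2]
gripper_width: 50.1
```

```bash
python3 cap.py 12 top scene wrist;python3 - <<'E'
from h import *;import pickle
d=pickle.load(open("c12.pkl","rb"))
b=cv2.resize(d["scene"]["pixels"][130:290,200:360,::-1],(400,400),interpolation=cv2.INTER_CUBIC)
a=cv2.resize(d["wrist"]["pixels"][80:400,160:480,::-1],(400,400))
cv2.imwrite("pics/12c.png",cv2.convertScaleAbs(np.hstack([b,a]),alpha=1.5))
E
```

```text
12.0 [551.1  19.9 254.4] [ 3.139e+00  2.000e-03 -1.073e+00] [-0.18  0.08  1.62 -0.    1.44  2.46] [ 0.8 -0.2  0.3] [0.15 0.01 0.  ] 50.26728432217251
```

View pics/12c.png

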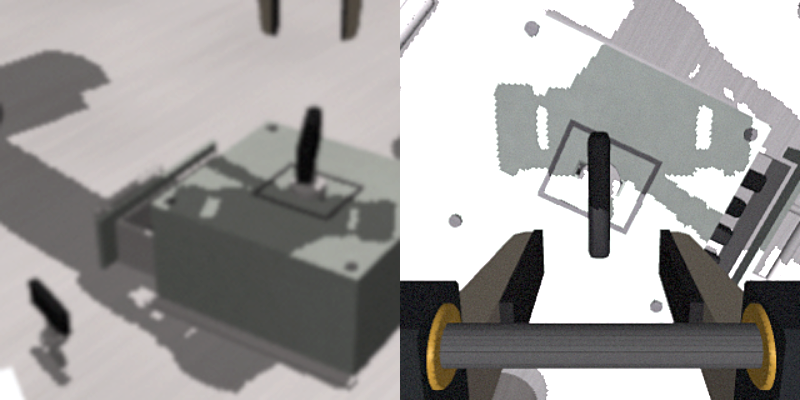

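View pics/scene12.png

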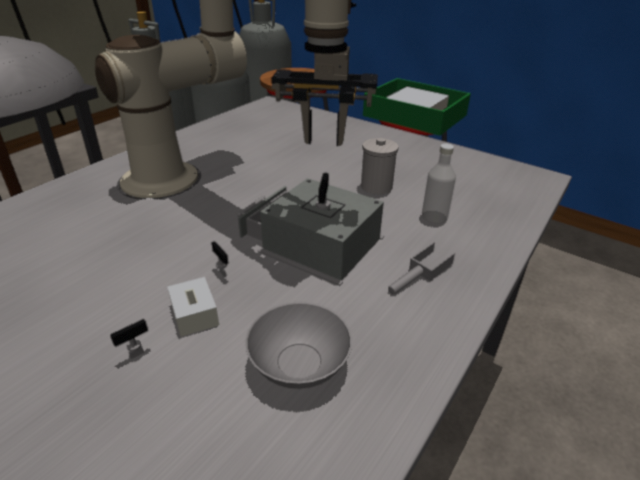

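The key stands in the lock at scene pixel (323,190), turned and with its collar on the plate. The drawer is out at (262,210), the bystanders are where they were, and the gripper is clear.

```bash
python3 - <<'E'
from rig import ctrl
print(ctrl.hand_in(), ctrl.get_state()["t"])
E
```

```text
the job is handed in; nothing more can be done
the job is handed in; nothing more can be done
```

I took the largest key out of the stand and pushed it home in the knife box until its collar met the plate. At that point TCP z was 136.6 mm as predicted, with about 4 N of contact. I turned it clockwise about 65° (1.13 rad), the drawer sprang open, and I released the key, backed 120 mm straight up and handed in at about 12 s.

- **Last checks:** in the final pictures the key stands in the lock, the drawer is out and the gripper is clear. By eye, the two small keys, canister, bowl, bottle and scoop are where they were. I checked the drawer's opening and the key's seating after release only by eye, not by measurement.
- **Disagreement:** the top and wrist cameras put the keyhole about 3 mm apart in x. Before inserting, I corrected the key's position by about 2.5 mm, mainly from a scene-camera view of the tip above the slot. It then went in without any side force.

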